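# Slacken the mould press by one turn of its hand wheel

### The arm

A 6-joint arm with a two-finger parallel gripper is mounted at the origin on the work surface; the furniture and walls round the work are solid. World frame = base frame: x ahead of the robot, y to its left, z up, the work surface at z = 0. Lengths are in m, angles in rad, forces in N, time in s.
With the tool pointing down it reaches from about 0.25 to 0.775 m from the base axis. Payload 4 kg.
Tool frame: the origin (TCP) lies on the mounting face of the last link; the fingertips stand 173 mm ahead of it and the grasp point (between the pads) lies 155 mm ahead of it; z points along the fingers, y is the line along which they close (so a half turn about z gives the same grasp; the last joint's range is limited). The gripper opens to 85 mm and grips with 20 to 120 N. Pads are 22 mm wide; open, the fingers measure 114 mm over their backs; the gripper's body (76 mm by 85 mm) begins 54 mm behind the grasp point. The pads swing forward as they close: fully open they stand 13 mm farther back than shut.
Start: joints at [-1.302, 0.087, 1.371, -0, 1.684, -0.103], TCP at [0.2, -0.512, 0.405] pointing down, gripper open.
Joint ranges: [-3.1, 3.1], [-0.76, 2.03], [0.27, 2.55], [-1.08, 4.22], [0.17, 2.65], [-2.57, 2.57]. Speed limits (rad/s): [2.79, 2.79, 3.14, 3.14, 3.14, 3.14].

### API

Orientations are given as a unit quaternion [x, y, z, w].
In Python, from station import r gives the robot as it stands.
- The arm moves only by the tool jog_arm, never from a script. Its argument "plan" is a list of rows, each a list of 4 numbers: the shift along the tool's x, y, z in cm, then the turn about the tool's z in degrees. A call has 1 to 20 rows; each row shifts and turns the commanded pose from where the row before left it, along the tool's axes as they then stand; what a row does not reach is not made up. A row lasts 1/12 s, in which the tool goes at most 41.7 mm and 7.16 degrees, less where a joint would pass 70% of its speed; a pose out of reach is approached as far as the arm can. A call is refused whole if a number of a shift passes 4.17 or a number of a turn 7.16, either way. A call with a gripper value outside its range is refused whole. "jaw" is the finger opening in cm, from 0 to 8.54, set as the call begins (left out, the last holds). The fingers move at their own pace and stop on an object; "grip_force" is the grip in N (left out, the last holds). Time passes only in rows, so rows that do not move let the fingers close. It gives the time, the measured TCP pose, the force, the opening and the grip force at its end, in the units of the state.
- r.observe(): the state, without advancing time (a new reading comes with each control period).
- r.get_image(name): name is "scene" or "top" or "wrist"; returns the picture (480x640x3 uint8, blue, green, red); there is no depth.
- r.camera_model(name): a dict with "fx", "fy", "cx", "cy" (pixels), "xyz" and "orientation" of the camera in the world. Camera axes: x right, y up, looking along -z (the intrinsics and any distortion apply to the point x, -y, -z); pixel columns grow to the right and rows downward; lengths in m; the calibration is good to about 2 mm. A picture is of the moment at which its call begins: read the wrist's pose just before it. camera_model takes no time and is no camera call; for the wrist camera it gives the pose at the moment of the call.
- r.hand_in(): hands the job in; it is judged then, once.
The state is a dict: "time_s": time; "joint_pos": joint angles; "dq": joint speeds; "effort": joint torques, N m; "ee_pos": TCP position; "orientation": TCP orientation; "force": force on the tool from outside, world axes, zero at the start; "ft_torque": the same for the moment, N m; "finger_gap": opening from 0.0 (shut) to 1.0 (fully open); "gripper_force": force on a finger pad.
Only numpy, scipy, OpenCV 4.12 (cv2) and the standard library are available. Lean on these libraries where they do the work, as an engineer would, in place of code of your own. Each camera call takes 0.05 s, during which the arm holds its last target. There are 200 camera calls.

### The job

The casting has set, so slacken the mould press: push its hand wheel round by the upright handle through exactly one full turn, anticlockwise as seen from above, so that the handle stops back beside the index post where it began. Push the handle gently with the outside of the fingers, without gripping it; do not touch the plaster mould in the press, and leave the loose bucket, tin and dish where they stand.

Things in the scene. Friction and masses are not known exactly. Their poses are not given: they have to be found in the camera images.
- press: Fixed grey bench press among the paint pots: round foot 80 mm across, bed 116 mm across, two steel columns, yoke, level hand wheel on top. Origin at the table surface on the press's upright axis, which is the wheel's axis; z up, y towards the index post. The post is a small steel block, 12 mm wide, on the yoke's long end, 84 mm along +y, top 192 mm above the table, just outside the rim.
- wheel (a joint): Angle of the hand wheel, rad: 0 at the start (handle beside the index post), growing anticlockwise as seen from above; one full turn is 6.283. Stiff (0.08 N m of friction, about 1.5 N at the handle), stays where it is left. Clockwise it is tight and meets a stop 0.1 rad below 0; the other way it has no stop for three turns. Each turn lifts the plate 6 mm.
- hub (a point): Centre of the hand wheel, on its upright axis, 188 mm above the table. The wheel lies level: dark steel rim 124 mm across at mid-tube, 12 mm thick, three spokes; rim and spokes at 182 to 194 mm above the table, hub up to 197 mm, the screw's end in it up to 211 mm and 6 mm higher after a turn.
- handle: The wheel's upright black handle, a slightly swelling round grip 60 mm tall and about 22 mm thick, at the end of one spoke on the rim, 62 mm from the wheel's axis. Origin at the centre of its foot, 195 mm above the table; its top is 255 mm above the table. It goes round with the wheel and spins freely on its own pin, so its own x and y axes mean nothing.
- mould: Loose two-part plaster mould, 60 x 60 x 44 mm, 0.25 kg, standing on the press's bed (60 mm above the table) under the plate, 1 mm below it at the start. Origin at the centre of its underside.
- bucket: Loose small paint bucket, 57 mm wide, 55 mm tall; origin at the centre of its underside.
- tin: Loose open paint tin, 51 mm wide, 75 mm tall; origin at the centre of its underside.
- dish: Loose shallow paint dish, 69 mm wide, 25 mm tall; origin at the centre of its underside.

How it is judged:
On the way, in this order (a step that is already met when the one before it is completed fails the run):
1. the fingers push the handle anticlockwise through the first part of the turn (value of joint wheel between 1 and 2.8 rad and contact force between the fingers and handle above 0.3 N).
2. the fingers push the handle on past half a turn (value of joint wheel between 3.3 and 5.8 rad and contact force between the fingers and handle above 0.3 N).
At the end, for the whole second after the job is handed in: The wheel is at rest one full anticlockwise turn from its start, within 0.15 rad (about 9 mm at the handle); the mould stands upright on the bed within 6 mm of where it was, and the bucket, tin and dish within 10 mm of where they were (value of joint wheel between 6.133 and 6.433 rad and velocity of joint wheel between -0.05 and 0.05 rad/s and distance of mould from where it was at the start of the episode below 0.006 m and angle between mould's own z axis and vertical below 0.1 rad and distance of each of bucket, tin, dish from where it was at the start of the episode below 0.01 m); the robot touches nothing.
It fails at once if the handle is gripped, or pushed harder than 18 N (contact force between the fingers and handle above 18 N).
It fails at once if the robot touches the mould (contact force between any of the fingers, the arm and mould above 0.5 N).
It fails at once if the mould is shifted or lifted (distance of mould from where it was at the start of the episode above 0.01 m).
It fails at once if the bucket, tin or dish is shifted or lifted (distance of any of bucket, tin, dish from where it was at the start of the episode above 0.015 m).
It also fails if it takes over 62 s, if anything falls off the work surface, if the arm or the gripper's body presses on something with over 40 N, if the wrist force passes 120 N, or if a joint passes its speed limit or range.

## Working session

There is one attempt and no reset: what is moved stays moved. The work goes in short steps, Python scripts to look and compute and a tool call to move; the robot and the scene stay as the last step left them, time stands still between calls to the robot, and variables do not carry over. Pictures are saved under pics/ and viewed, at most 10 in all, crops included, and the job is handed in when it is done.

Besides the shell and the picture viewer there is one more tool, called after "Emit:" as name([rows], argument=value, ...), one row to a line, values as JSON. jog_arm: Moves the arm, as the interface text tells. Its arguments: {"type":"object","properties":{"plan":{"type":"array"},"jaw":{"type":"number"},"grip_force":{"type":"number"}},"required":["plan"]}

```bash
mkdir -p pics; ls; python3 - <<'E'
from station import r
import cv2
s=r.observe();print(s)
for n in("scene","top"):
    cv2.imwrite(f"pics/{n}0.png",r.get_image(n));print(n,r.camera_model(n))
E
```

```text
pics
{'time_s': 0.0, 'joint_pos': array([-1.30210950e+00,  8.79765880e-02,  1.37227133e+00,  2.52355363e-05,
        1.68360330e+00, -1.03072259e-01]), 'dq': array([-0.00053724, -0.00071739,  0.00090328, -0.00037663, -0.00021928,
        0.00151938]), 'effort': array([ 5.23844828e-04, -3.51863015e+01, -3.13273394e+01, -7.46255137e-05,
        1.06629202e-02, -2.84849853e-05]), 'ee_pos': array([ 0.19977387, -0.5123159 ,  0.40351823]), 'orientation': array([ 9.82773195e-01,  1.84812260e-01, -8.09095225e-05, -1.12644696e-03]), 'force': array([-0.18342791, -0.21091994,  0.82483279]), 'ft_torque': array([-0.01531373, -0.01562306,  0.04016417]), 'gripper_force': 0.0, 'finger_gap': 1.0002339111019303}
scene {'fx': 616.218556471727, 'fy': 616.218556471727, 'cx': 325.43342962332616, 'cy': 242.8130410708426, 'xyz': array([-0.28063646,  0.20083428,  1.22008165]), 'orientation': array([-0.18961847,  0.23262742,  0.72466258, -0.62031722])}
top {'fx': 447.46282302985315, 'fy': 447.46282302985315, 'cx': 323.4089190626558, 'cy': 238.00513023943162, 'xyz': array([0.36456701, 0.0689723 , 1.08374332]), 'orientation': array([ 0.02857641, -0.03033878, -0.69741574,  0.71545387])}
```

View pics/scene0.png

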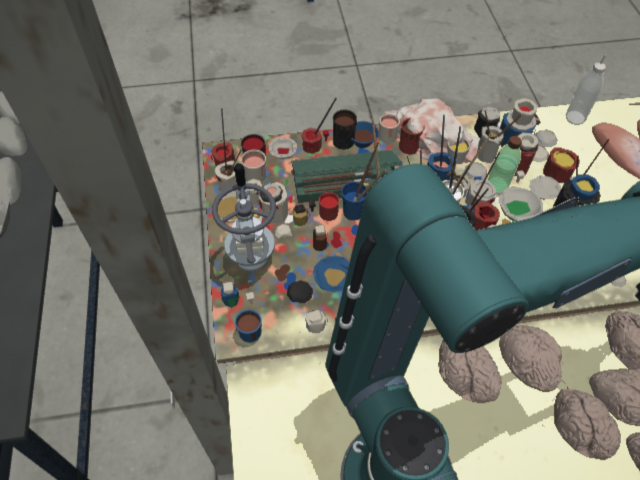

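View pics/top0.png

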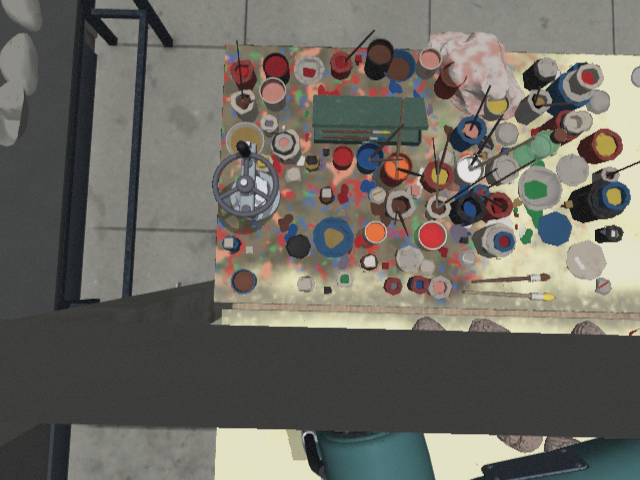

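The scene view shows the wheel at about (244,205) with its handle at (240,178). The top view shows the hub at about (246,183) and the handle at (243,150), on the far side. A dark beam crosses overhead nearer the robot. I'll zoom in to measure.

```bash
cat > h.py <<'E'
import numpy as np
from scipy.spatial.transform import Rotation as R
from station import r
def ray(c,u,v,z):
    d=R.from_quat(c["orientation"]).apply([(u-c["cx"])/c["fx"],-(v-c["cy"])/c["fy"],-1.])
    return c["xyz"]+d*(z-c["xyz"][2])/d[2]
def proj(c,p):
    q=R.from_quat(c["orientation"]).inv().apply(np.asarray(p)-c["xyz"])
    q=np.atleast_2d(q);return np.c_[c["cx"]-c["fx"]*q[:,0]/q[:,2],c["cy"]+c["fy"]*q[:,1]/q[:,2]]
E
python3 - <<'E'
from h import *
import cv2
a=cv2.imread("pics/scene0.png")[150:290,195:295];b=cv2.imread("pics/top0.png")[125:265,200:300]
cv2.imwrite("pics/z.png",cv2.resize(np.hstack([a,b]),None,fx=4,fy=4,interpolation=2))
t=r.camera_model("top");s=r.camera_model("scene")
print(ray(t,246,183,.194),ray(s,244,206,.194),ray(t,243,149,.255),ray(s,239,169,.255))
print(ray(t,640,20,0),ray(t,320,330,0.9),ray(t,320,425,.9))
E
```

```text
[0.54608397 0.22643277 0.194     ] [0.54390459 0.2285386  0.194     ] [0.59855384 0.22388699 0.255     ] [0.59418263 0.22894077 0.255     ]
[ 1.0312926  -0.72240707  0.        ] [0.34250066 0.06914044 0.9       ] [0.30519693 0.06816963 0.9       ]
```

View pics/z.png

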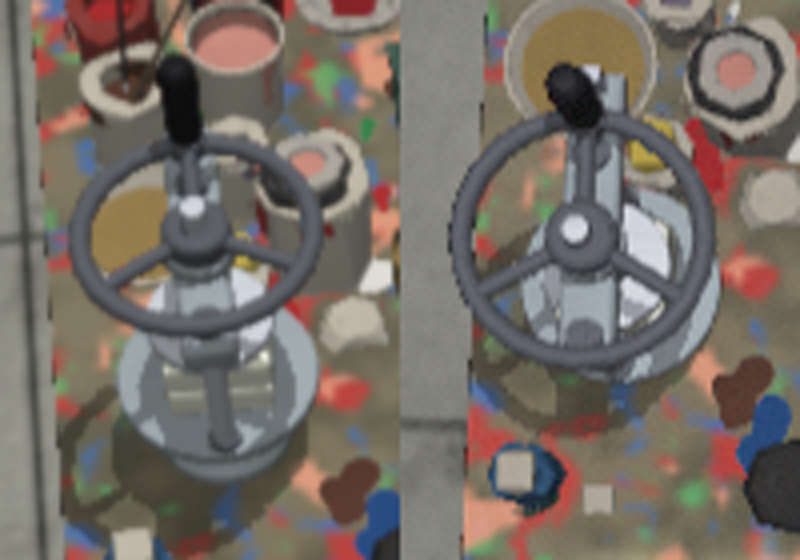

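The zoom shows the rim centred at top pixel (245.8,184) and the handle foot at top (245.5,153) and scene (241,184). Next I'll refine the hub and handle positions and check clearance to the post and beam.

```bash
python3 - <<'E'
from h import *
from scipy.optimize import least_squares
t=r.camera_model("top");s=r.camera_model("scene")
a=np.linspace(0,2*np.pi,73)
# rim outer extents (umin,umax,vmin,vmax) read from the zoom, R=68 outer
ob={"top":(200+(450-400)/4,200+(717-400)/4,125+107/4,125+365/4),"scene":(195+70/4,195+322/4,150+135/4,150+335/4)}
def f(p):
    o=[]
    for n,c in(("top",t),("scene",s)):
        q=proj(c,np.c_[p[0]+.068*np.cos(a),p[1]+.068*np.sin(a),0*a+.188])
        o+=list(np.r_[q[:,0].min(),q[:,0].max(),q[:,1].min(),q[:,1].max()]-ob[n])
    return o
g=least_squares(f,[.545,.227]);print(g.x,np.round(g.fun,1))
for n,c,u,v in(("t",t,245.3,153.5),("s",s,241.2,184.)): print(n,ray(c,u,v,.197))
print("handle top",ray(t,241,145.5,.255),ray(s,238.8,167,.255))
for z in(.7,.9,1.0,1.05):
    p=[ray(t,320,330,z),ray(t,320,425,z),ray(t,600,332,z)];print(z,np.round(p,2).tolist(),np.round(proj(s,p)).tolist())
print("post base",ray(t,215,300,0),ray(t,215,322,0),ray(s,215,370,0),ray(s,232,480,0))
E
```

```text
[0.54486196 0.22828573] [-0.5 -0.2 -0.4  1.2 -0.4  0.9 -0.8 -0.4]
t [0.60578665 0.22971536 0.197     ]
s [0.60289532 0.22935642 0.197     ]
handle top [0.60519916 0.22793526 0.255     ] [0.59978658 0.22891231 0.255     ]
0.7 [[0.32, 0.07, 0.7], [0.24, 0.07, 0.7], [0.32, -0.17, 0.7]] [[347.0, 81.0], [361.0, 124.0], [526.0, 61.0]]
0.9 [[0.34, 0.07, 0.9], [0.31, 0.07, 0.9], [0.34, -0.04, 0.9]] [[352.0, -90.0], [360.0, -70.0], [459.0, -98.0]]
1.0 [[0.35, 0.07, 1.0], [0.34, 0.07, 1.0], [0.36, 0.02, 1.0]] [[355.0, -210.0], [359.0, -202.0], [411.0, -213.0]]
1.05 [[0.36, 0.07, 1.05], [0.35, 0.07, 1.05], [0.36, 0.05, 1.05]] [[357.0, -283.0], [359.0, -280.0], [381.0, -284.0]]
post base [0.29915063 0.32378894 0.        ] [0.24701517 0.32141389 0.        ] [0.27004114 0.33087821 0.        ] [0.04170781 0.31182557 0.        ]
```

Emit:
jog_arm([
  [1, -1, -2, 0],
  [2, -1.6, -2, 0],
  [3, -2.5, -1, 0],
  [3, -2.5, 0, 0],
  [3, -2.5, 0, 0],
  [3, -2.5, 0, 0],
  [3, -2.5, 0, 0],
  [3, -2.5, 0, 0],
  [3, -2.5, 0, 0],
  [3, -2.5, 0, 0],
  [3, -2.5, 0, 0],
  [3, -2.5, 0, 0],
  [3, -2.5, 0, 0],
  [3, -2.5, 0, 0],
  [3, -2.5, 0, 0],
  [3, -2.5, 0, 0],
  [3, -2.5, 0, 0],
  [2.5, -2, 0, 0],
  [2, -1.5, 0, 0],
  [1, -1, 0, 0],
], jaw=0, grip_force=20)

```text
time_s: 1.77
ee_pos: [0.5373, 0.0999, 0.4533]
orientation: [0.983, 0.186, -0.001, -0.0]
force: [-0.1, 0.3, -0.4]
finger_gap: -0.001
gripper_force: 0.0
```

Emit:
jog_arm([
  [0, 0, 0, 6.6],
  [0, 0, 0, 6.6],
  [0, 0, 0, 6.6],
  [0, 0, 0, 6.6],
  [0, 0, 0, 6.6],
  [0.6, -1.6, 0, 0],
  [0.6, -1.6, 0, 0],
  [0.6, -1.6, 0, 0],
  [0.6, -1.6, 0, 0],
  [0.6, -1.6, 0, 0],
  [0.6, -1.6, 0, 0],
  [0, 0, 0, 0],
  [0, 0, 0, 0],
])

```text
time_s: 2.85
ee_pos: [0.5911, 0.184, 0.4538]
orientation: [0.995, -0.102, -0.001, 0.001]
force: [-0.3, -0.1, -0.2]
finger_gap: -0.001
gripper_force: 0.0
```

```bash
python3 - <<'E'
from h import *
import cv2
c=r.camera_model("wrist");im=r.get_image("wrist");s=r.observe()
a=r.get_image("scene")[130:300,170:300]
cv2.imwrite("pics/w1.png",np.hstack([im[::1],]))
b=cv2.resize(a,(367,480));cv2.imwrite("pics/w1.png",cv2.resize(np.hstack([im,b]),(800,381)))
print(s["ee_pos"],s["joint_pos"],R.from_quat(s["orientation"]).as_matrix()[:2,0]);print(c)
print(proj(c,[[.545,.228,.211],[.606,.229,.255]]))
E
```

```text
[0.59082754 0.18359476 0.45421205] [ 2.09872478e-01  2.40121352e-01  1.09871440e+00 -8.41405970e-04
  1.80429258e+00  1.98508759e+00] [ 0.97913901 -0.2031887 ]
{'fx': 341.475918968726, 'fy': 341.475918968726, 'cx': 324.2776214893815, 'cy': 238.6452654925216, 'xyz': array([0.66473032, 0.16940663, 0.42379964]), 'orientation': array([ 0.09529816, -0.11544584,  0.76672774, -0.62427486])}
[[276.79139772 324.01165913]
 [236.32615171 269.68176378]]
```

View pics/w1.png

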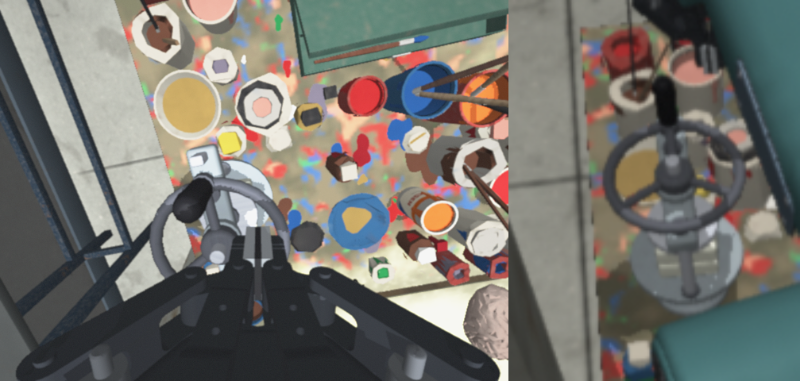

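The wrist view matches the predicted handle (about (190,200) in the picture) and hub. The shut fingers have wide linkages higher up, so I'll push only the top 25 mm or so of the handle. Next I descend behind it.

Emit:
jog_arm([
  [0, 0, 1.2, 0],
  [0, 0, 1.3, 0],
  [0, 0, 1.3, 0],
  [0, 0, 1.3, 0],
  [0.2, -0.5, 0, 3.1],
  [0.2, -0.5, 0, 3.1],
  [0.1, -0.45, 0, 0],
  [0, 0, 0, 0],
  [0, 0, 0, 0],
  [0, 0, 0, 0],
])

```text
time_s: 3.78
ee_pos: [0.5993, 0.1966, 0.4038]
orientation: [0.988, -0.155, 0.0, 0.0]
force: [1.0, -0.3, -0.3]
finger_gap: -0.0
gripper_force: 0.0
```

```bash
cat > st.py <<'E'
from h import *
s=r.observe();e=s["ee_pos"];d=e[:2]-[.545,.228];m=R.from_quat(s["orientation"]).as_matrix()
print("t",s["time_s"],"z",e[2].round(4),"r",np.hypot(*d).round(4),"phi",np.degrees(np.arctan2(d[1],d[0])).round(1),"psi",np.degrees(np.arctan2(m[1,0],m[0,0])).round(1),"j",s["joint_pos"].round(2),"F",s["force"].round(2),s["dq"].round(3).max())
E
python3 st.py
```

```text
t 3.7833 z 0.4038 r 0.0627 phi -30.0 psi -17.9 j [ 0.23  0.27  1.16 -0.    1.71  2.11] F [ 1.02 -0.34 -0.26] 0.006
```

Emit:
jog_arm([
  [0.03, -0.16, 0, -1.5],
  [0.03, -0.16, 0, -1.5],
  [0.03, -0.16, 0, -1.5],
  [0.03, -0.16, 0, -1.5],
  [0.03, -0.16, 0, -1.5],
  [0.03, -0.16, 0, -1.5],
  [0.03, -0.16, 0, -1.5],
  [0.03, -0.16, 0, -1.5],
  [0.03, -0.16, 0, -1.5],
  [0.03, -0.16, 0, -1.5],
  [0.03, -0.16, 0, -1.5],
  [0.03, -0.16, 0, -1.5],
  [0.03, -0.16, 0, -1.5],
  [0.03, -0.16, 0, -1.5],
])

```text
time_s: 4.95
ee_pos: [0.6068, 0.2186, 0.4037]
orientation: [1.0, 0.028, 0.0, 0.0]
force: [0.1, -1.8, 0.9]
finger_gap: -0.001
gripper_force: 0.8
```

```bash
python3 st.py;python3 - <<'E'
from h import *
import cv2
im=r.get_image("wrist")
a=r.get_image("scene")[130:300,170:300];t=r.get_image("top")[115:255,185:305]
f=lambda a:cv2.resize(a,(int(a.shape[1]*480/a.shape[0]),480))
cv2.imwrite("pics/w2.png",cv2.resize(np.hstack([f(im),f(a),f(t)]),(800,268)))
E
```

```text
t 4.95 z 0.4037 r 0.0625 phi -8.7 psi 3.3 j [ 0.26  0.3   1.12 -0.    1.72  1.77] F [ 0.15 -1.76  0.88] 0.028
```

View pics/w2.png

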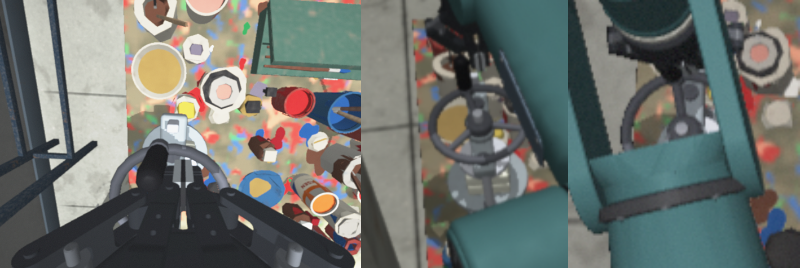

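The handle now touches the left of the fingers (wrist picture about (152,175)) and has left the post, with a force of about 1.8 N. I'll carry on.

Emit:
jog_arm([
  [0.06, -0.32, 0, -3],
  [0.06, -0.32, 0, -3],
  [0.06, -0.32, 0, -3],
  [0.06, -0.32, 0, -3],
  [0.06, -0.32, 0, -3],
  [0.06, -0.32, 0, -3],
  [0.06, -0.32, 0, -3],
  [0.06, -0.32, 0, -3],
  [0.06, -0.32, 0, -3],
  [0.06, -0.32, 0, -3],
  [0.06, -0.32, 0, -3],
  [0.06, -0.32, 0, -3],
  [0.06, -0.32, 0, -3],
  [0.06, -0.32, 0, -3],
  [0.06, -0.32, 0, -3],
  [0.06, -0.32, 0, -3],
  [0.06, -0.32, 0, -3],
  [0.06, -0.32, 0, -3],
  [0.06, -0.32, 0, -3],
  [0.06, -0.32, 0, -3],
])

```text
time_s: 6.77
ee_pos: [0.5846, 0.2766, 0.4037]
orientation: [0.852, 0.524, 0.001, 0.0]
force: [1.7, -0.6, -0.1]
finger_gap: -0.002
gripper_force: 0.9
```

```bash
python3 st.py
```

```text
t 6.7667 z 0.4037 r 0.0627 phi 50.8 psi 63.2 j [ 0.35  0.31  1.12 -0.    1.72  0.82] F [ 1.66 -0.56 -0.08] 0.053
```

Emit:
jog_arm([
  [0.06, -0.32, 0, -3],
  [0.06, -0.32, 0, -3],
  [0.06, -0.32, 0, -3],
  [0.06, -0.32, 0, -3],
  [0.06, -0.32, 0, -3],
  [0.06, -0.32, 0, -3],
  [0.06, -0.32, 0, -3],
  [0.06, -0.32, 0, -3],
  [0.06, -0.32, 0, -3],
  [0.06, -0.32, 0, -3],
  [0.06, -0.32, 0, -3],
  [0.06, -0.32, 0, -3],
  [0.06, -0.32, 0, -3],
  [0.06, -0.32, 0, -3],
  [0.06, -0.32, 0, -3],
  [0.06, -0.32, 0, -3],
  [0.06, -0.32, 0, -3],
  [0.06, -0.32, 0, -3],
  [0.06, -0.32, 0, -3],
  [0.06, -0.32, 0, -3],
])

```text
time_s: 8.43
ee_pos: [0.523, 0.2867, 0.4037]
orientation: [0.475, 0.88, 0.001, 0.0]
force: [1.2, 1.0, -0.6]
finger_gap: 0.001
gripper_force: 0.9
```

```bash
python3 st.py
```

```text
t 8.4333 z 0.4037 r 0.0626 phi 110.5 psi 123.3 j [ 0.41  0.19  1.26  0.    1.69 -0.17] F [ 1.24  1.03 -0.63] 0.104
```

Emit:
jog_arm([
  [0.06, -0.32, 0, -3],
  [0.06, -0.32, 0, -3],
  [0.06, -0.32, 0, -3],
  [0.06, -0.32, 0, -3],
  [0.06, -0.32, 0, -3],
  [0.06, -0.32, 0, -3],
  [0.06, -0.32, 0, -3],
  [0.06, -0.32, 0, -3],
  [0.06, -0.32, 0, -3],
  [0.06, -0.32, 0, -3],
  [0.06, -0.32, 0, -3],
  [0.06, -0.32, 0, -3],
  [0.06, -0.32, 0, -3],
  [0.06, -0.32, 0, -3],
  [0.06, -0.32, 0, -3],
  [0.06, -0.32, 0, -3],
  [0.06, -0.32, 0, -3],
  [0.06, -0.32, 0, -3],
  [0.06, -0.32, 0, -3],
  [0.06, -0.32, 0, -3],
])

```text
time_s: 10.1
ee_pos: [0.4836, 0.2385, 0.4037]
orientation: [-0.029, 1.0, 0.001, 0.0]
force: [-0.2, 2.5, -0.3]
finger_gap: 0.004
gripper_force: 0.9
```

```bash
python3 st.py
```

```text
t 10.1 z 0.4037 r 0.0623 phi 170.3 psi -176.7 j [ 0.35  0.06  1.4   0.    1.68 -1.28] F [-0.2   2.5  -0.34] 0.054
```

Emit:
jog_arm([
  [0.06, -0.32, 0, -3],
  [0.06, -0.32, 0, -3],
  [0.06, -0.32, 0, -3],
  [0.06, -0.32, 0, -3],
  [0.06, -0.32, 0, -3],
  [0.06, -0.32, 0, -3],
  [0.06, -0.32, 0, -3],
  [0.06, -0.32, 0, -3],
  [0.06, -0.32, 0, -3],
  [0.06, -0.32, 0, -3],
  [0.06, -0.32, 0, -3],
  [0.06, -0.32, 0, -3],
  [0.06, -0.32, 0, -3],
  [0.06, -0.32, 0, -3],
  [0.06, -0.32, 0, -3],
  [0.06, -0.32, 0, -3],
  [0.06, -0.32, 0, -3],
  [0.06, -0.32, 0, -3],
  [0.06, -0.32, 0, -3],
])

```text
time_s: 11.68
ee_pos: [0.5033, 0.1824, 0.4036]
orientation: [-0.502, 0.865, 0.001, -0.0]
force: [-1.6, 1.5, -0.0]
finger_gap: -0.001
gripper_force: 0.9
```

```bash
python3 st.py; python3 - <<'E'
from h import *
s=r.observe();m=R.from_quat(s["orientation"]).as_matrix();p=s["ee_pos"][:2].copy()
d=p-[.545,.228];a0=np.degrees(np.arctan2(d[1],d[0]))%360
A=m[:2,:2] # tool x,y axes in world
rows=[]
for a in np.arange(a0+3,340,3):
    q=np.array([.545,.228])+.0625*np.array([np.cos(np.radians(a)),np.sin(np.radians(a))])
    w=np.round(A.T@(q-p)*100,2);p=p+A@w/100;rows.append([*w.tolist(),0,0])
print(a0,len(rows));print(rows)
E
```

```text
t 11.6833 z 0.4036 r 0.0618 phi -132.5 psi -119.7 j [ 0.24  0.05  1.41  0.    1.68 -2.38] F [-1.6   1.52 -0.03] 0.038
227.52580088594064 37
[[0.13, -0.31, 0, 0], [0.05, -0.32, 0, 0], [0.03, -0.32, 0, 0], [0.01, -0.33, 0, 0], [-0.0, -0.33, 0, 0], [-0.02, -0.33, 0, 0], [-0.04, -0.32, 0, 0], [-0.06, -0.32, 0, 0], [-0.07, -0.32, 0, 0], [-0.09, -0.32, 0, 0], [-0.1, -0.31, 0, 0], [-0.12, -0.3, 0, 0], [-0.14, -0.3, 0, 0], [-0.15, -0.29, 0, 0], [-0.17, -0.28, 0, 0], [-0.18, -0.27, 0, 0], [-0.2, -0.26, 0, 0], [-0.2, -0.26, 0, 0], [-0.23, -0.24, 0, 0], [-0.23, -0.22, 0, 0], [-0.25, -0.22, 0, 0], [-0.25, -0.2, 0, 0], [-0.27, -0.19, 0, 0], [-0.28, -0.18, 0, 0], [-0.28, -0.16, 0, 0], [-0.3, -0.14, 0, 0], [-0.3, -0.13, 0, 0], [-0.3, -0.11, 0, 0], [-0.32, -0.1, 0, 0], [-0.31, -0.08, 0, 0], [-0.32, -0.07, 0, 0], [-0.33, -0.04, 0, 0], [-0.32, -0.03, 0, 0], [-0.33, -0.02, 0, 0], [-0.33, 0.01, 0, 0], [-0.32, 0.02, 0, 0], [-0.33, 0.04, 0, 0]]
```

Emit:
jog_arm([
  [0.12, -0.31, 0, 0],
  [0.05, -0.32, 0, 0],
  [0.03, -0.32, 0, 0],
  [0.01, -0.33, 0, 0],
  [0, -0.33, 0, 0],
  [-0.02, -0.33, 0, 0],
  [-0.04, -0.32, 0, 0],
  [-0.06, -0.32, 0, 0],
  [-0.07, -0.32, 0, 0],
  [-0.09, -0.32, 0, 0],
  [-0.1, -0.31, 0, 0],
  [-0.12, -0.3, 0, 0],
  [-0.14, -0.3, 0, 0],
  [-0.15, -0.29, 0, 0],
  [-0.17, -0.28, 0, 0],
  [-0.18, -0.27, 0, 0],
  [-0.2, -0.26, 0, 0],
  [-0.2, -0.26, 0, 0],
  [-0.23, -0.24, 0, 0],
  [-0.23, -0.22, 0, 0],
])

```text
time_s: 13.35
ee_pos: [0.5646, 0.1679, 0.4036]
orientation: [-0.501, 0.866, -0.0, -0.0]
force: [-1.1, -1.5, 0.0]
finger_gap: 0.0
gripper_force: 0.8
```

```bash
python3 st.py
```

```text
t 13.35 z 0.4036 r 0.0632 phi -72.0 psi -119.9 j [ 0.19  0.17  1.28 -0.    1.69 -2.43] F [-1.09 -1.54  0.02] 0.085
```

Emit:
jog_arm([
  [-0.25, -0.22, 0, 0],
  [-0.25, -0.2, 0, 0],
  [-0.27, -0.19, 0, 0],
  [-0.28, -0.18, 0, 0],
  [-0.28, -0.16, 0, 0],
  [-0.3, -0.14, 0, 0],
  [-0.3, -0.13, 0, 0],
  [-0.3, -0.11, 0, 0],
  [-0.32, -0.1, 0, 0],
  [-0.31, -0.08, 0, 0],
  [0, 0, 0, 0],
])

```text
time_s: 14.27
ee_pos: [0.592, 0.1857, 0.4037]
orientation: [-0.501, 0.865, 0.0, 0.0]
force: [-0.1, 0.1, 0.2]
finger_gap: 0.003
gripper_force: 0.0
```

```bash
python3 st.py;python3 - <<'E'
from h import *
import cv2
a=r.get_image("scene")[130:290,170:300];t=r.get_image("top")[115:255,185:299]
f=lambda a:cv2.resize(a,(390,480),interpolation=2)
cv2.imwrite("pics/w3.png",np.hstack([f(a),f(t)]))
E
```

```text
t 14.2667 z 0.4037 r 0.0632 phi -42.0 psi -119.9 j [ 0.21  0.25  1.19  0.    1.7  -2.41] F [-0.12  0.09  0.21] 0.005
```

View pics/w3.png

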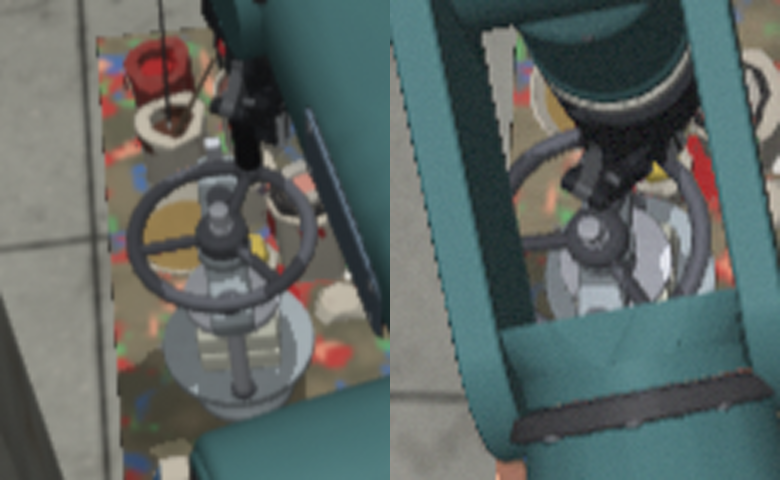

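The scene crop shows the handle foot at about (248,165), so full-picture (252.7,185). It's still about 30° short of the post, and there's no contact force at rest.

```bash
python3 - <<'E'
from h import *
c=r.camera_model("scene")
ang=np.radians(np.arange(-45,20,3))
for z in(.197,.203):
    q=proj(c,np.c_[.545+.062*np.cos(ang),.228+.062*np.sin(ang),0*ang+z]);
    print([(int(round(np.degrees(a))),*x.round(1)) for a,x in zip(ang,q)][5:16])
    d=ray(c,252.7,185,z)[:2]-[.545,.228];print(np.degrees(np.arctan2(d[1],d[0])),np.hypot(*d))
E
```

```text
[(-30, np.float64(256.3), np.float64(183.8)), (-27, np.float64(254.9), np.float64(183.4)), (-24, np.float64(253.5), np.float64(183.1)), (-21, np.float64(252.1), np.float64(182.8)), (-18, np.float64(250.6), np.float64(182.6)), (-15, np.float64(249.2), np.float64(182.4)), (-12, np.float64(247.7), np.float64(182.3)), (-9, np.float64(246.2), np.float64(182.3)), (-6, np.float64(244.7), np.float64(182.3)), (-3, np.float64(243.2), np.float64(182.4)), (0, np.float64(241.7), np.float64(182.5))]
-24.0540623933723 0.05631815965530548
[(-30, np.float64(256.1), np.float64(182.0)), (-27, np.float64(254.7), np.float64(181.6)), (-24, np.float64(253.3), np.float64(181.2)), (-21, np.float64(251.9), np.float64(181.0)), (-18, np.float64(250.4), np.float64(180.8)), (-15, np.float64(248.9), np.float64(180.6)), (-12, np.float64(247.4), np.float64(180.5)), (-9, np.float64(245.9), np.float64(180.4)), (-6, np.float64(244.4), np.float64(180.5)), (-3, np.float64(242.9), np.float64(180.5)), (0, np.float64(241.4), np.float64(180.7))]
-26.404329524158303 0.0516747021670138
```

Emit:
jog_arm([
  [-0.32, -0.07, 0, 0],
  [-0.33, -0.04, 0, 0],
  [-0.32, -0.03, 0, 0],
  [-0.33, -0.02, 0, 0],
  [-0.33, 0.01, 0, 0],
  [-0.32, 0.02, 0, 0],
  [0, 0, 0, 0],
])

```text
time_s: 14.95
ee_pos: [0.6027, 0.2021, 0.4037]
orientation: [-0.501, 0.865, 0.0, 0.001]
force: [-1.4, -0.3, 0.3]
finger_gap: 0.002
gripper_force: 0.0
```

```bash
python3 st.py;python3 - <<'E'
from h import *
import cv2
a=r.get_image("scene")[140:260,195:295]
cv2.imwrite("pics/w4.png",cv2.resize(a,None,fx=5,fy=5,interpolation=2))
E
```

```text
t 14.95 z 0.4037 r 0.0633 phi -24.2 psi -119.9 j [ 0.23  0.28  1.15  0.    1.71 -2.39] F [-1.39 -0.26  0.3 ] 0.011
```

View pics/w4.png

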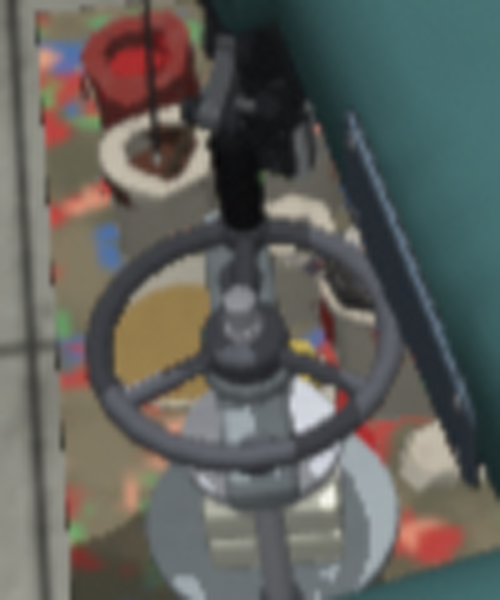

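The handle foot is now at full-picture (243.4,184.4), against (241.2,184.5) at the start. That leaves about 4° to go, roughly 4.5 mm.

Emit:
jog_arm([
  [-0.15, 0.02, 0, 0],
  [-0.15, 0.02, 0, 0],
  [-0.15, 0.02, 0, 0],
  [0, 0, 0, 0],
  [0, 0, 0, 0],
])

```text
time_s: 15.42
ee_pos: [0.6042, 0.2057, 0.4036]
orientation: [-0.501, 0.866, 0.0, 0.0]
force: [-0.7, -0.7, -0.8]
finger_gap: 0.0
gripper_force: 0.3
```

```bash
python3 st.py
```

```text
t 15.4167 z 0.4036 r 0.0632 phi -20.7 psi -119.9 j [ 0.24  0.29  1.14  0.    1.71 -2.38] F [-0.7  -0.73 -0.83] 0.002
```

Emit:
jog_arm([
  [0.2, 0, 0, 0],
  [0.5, 0, 0, 0],
  [1, 0, 0, 0],
  [1.3, 0, 0, 0],
  [0, 0, -2, 0],
  [0, 0, -3, 0],
  [0, 0, -3, 0],
  [0, 0, -2, 0],
  [2, 0, 0, 0],
  [4, 0, 0, 0],
  [4, 0, 0, 0],
  [4, 0, 0, 0],
  [4, 0, 0, 0],
  [2, 0, 0, 0],
  [0, 0, 0, 0],
  [0, 0, 0, 0],
])

```text
time_s: 16.75
ee_pos: [0.4863, 0.0528, 0.5042]
orientation: [-0.474, 0.881, -0.008, -0.003]
force: [0.0, -0.2, -0.3]
finger_gap: -0.001
gripper_force: 0.0
```

```bash
python3 st.py;python3 - <<'E'
from h import *
import cv2
A=r.get_image("scene");T=r.get_image("top")
a=A[150:290,195:295];b=T[125:265,200:300]
cv2.imwrite("pics/w5.png",cv2.resize(np.hstack([a,b]),None,fx=4,fy=4,interpolation=2))
E
```

```text
t 16.75 z 0.5042 r 0.1848 phi -108.5 psi -123.4 j [-0.   -0.05  1.31 -0.02  1.87 -2.57] F [ 0.03 -0.15 -0.35] 0.038
```

View pics/w5.png

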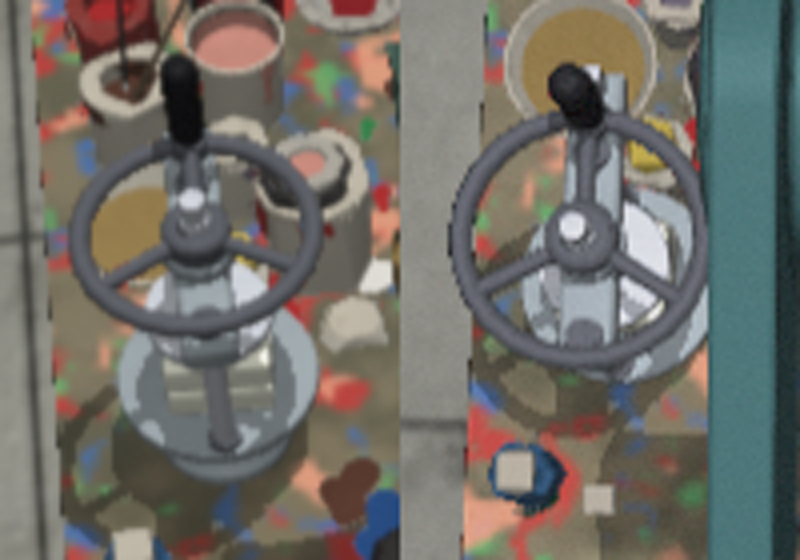

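The wheel is back where it began (handle foot at (186,138) in the scene crop, as in the first one) and the mould and pots haven't moved. Joint 6 is close to its limit, so I'll ease it off, then hand in.

Emit:
jog_arm([
  [0, 0, 0, 7],
  [0, 0, 0, 7],
  [0, 0, 0, 7],
  [0, 0, 0, 0],
  [0, 0, 0, 0],
])

```text
time_s: 17.27
ee_pos: [0.4879, 0.0538, 0.5029]
orientation: [-0.308, 0.951, -0.008, -0.003]
force: [0.8, 0.5, -0.3]
finger_gap: -0.0
gripper_force: 0.0
```

```bash
python3 st.py; python3 -c "
from station import r
print(r.hand_in())"
```

```text
t 17.2667 z 0.5029 r 0.1833 phi -108.2 psi -144.2 j [-0.   -0.04  1.31 -0.02  1.87 -2.2 ] F [ 0.8   0.53 -0.25] 0.003
the job is handed in; nothing more can be done
None
```

I pushed the hand wheel one full turn anticlockwise, back beside the index post to within about 1° by camera, and handed the job in at 17 s. The push force read about 2.5 N at most between moves, the mould and pots looked unmoved, and the hand-in returned no verdict.

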